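# Find the socket that fits the press's hold-down nut

### The job

The hand press has worked loose on the bench and I want to tighten its front hold-down nut. Lift the red dust cover off that nut and set it down on the bench beside the press, then try the sockets from the wooden board until you find the one that goes fully home over the nut; stand any that does not fit back upright on the board and leave everything else where it is. Finish with the right socket square and all the way down on the nut, and stay there gripping it, not letting go, so that I can plug the ratchet in.

Things in the scene. Friction and masses are not known exactly. Their poses are not given: they have to be found in the camera images.
- press_bolt (a point): Front hold-down bolt of the green bench hand press (fixed; place and yaw vary). The point is on the bolt's axis on its washer, 14.5 mm above the bench: a socket fully home has its mouth here. z up, +y along the press's foot to its column. The steel nut on the washer does not turn; two of its six flats face +x and -x. Its size varies and is hidden at first by the red cover (see nut, boss_rim).
- nut (a point): The hex nut, 5 mm above press_bolt, same axes. One of: 17 mm across flats, 8 mm high; 22 mm, 11 high; 27 mm, 14 high; top 2.5 mm chamfered, stud 3 mm above it. Too small a socket stops on it: the medium one on the 27 nut with its mouth 12 to 14 mm above the washer, the small one 9.5 to 17. The right one, over about 6 degrees out of line with the hexagon, stops 5.5, 8.5 or 11.5 mm up; it drops once in line.
- boss_rim (a point): Centre of the rim of the round green boss around the nut, 22 mm above press_bolt, same axes. Boss 55 mm outside diameter; its bore (30, 37 or 45 mm for the 17, 22 or 27 nut) takes only the right socket with 2 mm all round: too large a socket stops on this rim, its mouth 22 mm above the washer. Rim 36.5 mm above the bench.
- press: The hand press; origin on the bench under the front bolt, axes as press_bolt. Its foot, a 12 mm plate, reaches 55 mm to -x and +x, 42 mm to -y, 410 mm to +y. Head and column (330 mm tall, lever to 425 mm) begin 178 mm to +y. Two fixed red covers like the loose one stand at the foot's far end: not part of the job. The bench to -y is clear: room for the cover 105 mm from the bolt.
- cover_knob (a point): Loose red dust cover on the front boss, 50 g: round cap, 64 mm diameter, 12 mm high, its 8 mm deep hollow (59 mm) over the boss's rim; on top a knob 25 mm high, 19 mm diameter at its foot, 24 mm at its top: the grip. The point is the knob's middle, 13 mm above the cap's flat top and 25 mm above the cover's lower edge, 53.5 mm above the bench at the start. z up.
- board: Wooden socket board (fixed; place and yaw vary), 75 x 320 x 18 mm, long along its own y. Origin: centre of its underside, on the bench. On its centre line stand four dowels at y = -120, -40, 40 and 120 mm, 11 mm thick, pointed, 18 mm high above the board; each carries one socket or the adapter, standing mouth down over the dowel, in an order that varies.
- socket_small_mid (a point): The small socket: round steel, 26 mm outside diameter, 78 mm high, about 150 g, standing mouth down on the board. Six-sided mouth 19 mm across flats, 26 mm deep, for the 17 mm nut; two of its flats face +x and -x. The point is on its axis half-way up, 39 mm above the mouth. z up. Grip it by the upper half: fingertips must stay 25 mm above the mouth to clear the boss.
- socket_medium_mid (a point): The medium socket: round steel, 33 mm outside diameter, 78 mm high, about 220 g, standing mouth down on the board. Six-sided mouth 24 mm across flats, 26 mm deep, for the 22 mm nut; two of its flats face +x and -x. The point is on its axis half-way up, 39 mm above the mouth. z up. Grip it by the upper half: fingertips must stay 25 mm above the mouth to clear the boss.
- socket_large_mid (a point): The large socket: round steel, 41 mm outside diameter, 78 mm high, about 320 g, standing mouth down on the board. Six-sided mouth 29 mm across flats, 26 mm deep, for the 27 mm nut; two of its flats face +x and -x. The point is on its axis half-way up, 39 mm above the mouth. z up. Grip it by the upper half: fingertips must stay 25 mm above the mouth to clear the boss.
- adapter: Square drive adapter, 22 mm square, 46 mm high, dark steel with a small square on top, on one of the board's dowels. Leave it. Origin at its underside.
- ratchet: Ratchet handle lying beyond the board, about 210 x 38 x 40 mm, long along its x; origin at its underside. Leave it.
- hammer: Hammer lying at the back of the bench, handle to its -x; origin at its underside. Leave it.
- awl: Wooden-handled awl lying near the robot, long along its x; origin at its underside. Leave it.
- tin: Round metal tin, 62 mm diameter, 55 mm high, near the robot; origin at its underside. Leave it.
- carton: Small open white carton, 110 x 80 x 35 mm, left of the robot; origin at its underside. Leave it.
- slicker: Turned wooden edge slicker standing upright, 32 mm diameter, 90 mm high, beyond the press's bolt; origin at its underside. Leave it.
There are look-alikes about, which are no part of the job. What is shaped like the part that bears socket_large_mid but blue or green is not meant.

How it is judged:
On the way, in this order (a step that is already met when the one before it is completed fails the run):
1. the red cover has been taken off the front nut and set down on the bench (horizontal distance between cover_knob and press_bolt above 0.07 m and height (world z) of cover_knob below 0.032 m and contact force between the fingers and cover below 0.2 N), for 0.2 s.
2. the matching socket is gripped and fully home on the front nut (((horizontal distance between socket_small_mid and press_bolt below 0.004 m and z of socket_small_mid in the frame of press_bolt below 0.0425 m and angle between socket_small_mid's own z axis and vertical below 0.08 rad and contact force between the fingers and socket_small above 3 N and z of the grasp point in the frame of socket_small_mid below 0.05 m) or (horizontal distance between socket_medium_mid and press_bolt below 0.004 m and z of socket_medium_mid in the frame of press_bolt below 0.0425 m and angle between socket_medium_mid's own z axis and vertical below 0.08 rad and contact force between the fingers and socket_medium above 3 N and z of the grasp point in the frame of socket_medium_mid below 0.05 m) or (horizontal distance between socket_large_mid and press_bolt below 0.004 m and z of socket_large_mid in the frame of press_bolt below 0.0425 m and angle between socket_large_mid's own z axis and vertical below 0.08 rad and contact force between the fingers and socket_large above 3 N and z of the grasp point in the frame of socket_large_mid below 0.05 m))), for 0.2 s.
At the end, for the whole second after the job is handed in: The matching socket, gripped (3 N, fingers beside it), is home on the nut: mouth within 3.5 mm of the washer, axis within 4 mm of the bolt's, upright within 0.08 rad. The others stand upright (0.12 rad), let go, on the board; the cover rests on the bench, let go, over 70 mm from the bolt (all of step 1 and ((horizontal distance between socket_small_mid and press_bolt below 0.004 m and z of socket_small_mid in the frame of press_bolt below 0.0425 m and angle between socket_small_mid's own z axis and vertical below 0.08 rad and contact force between the fingers and socket_small above 3 N and z of the grasp point in the frame of socket_small_mid below 0.05 m and z of socket_medium_mid in the frame of board between 0.053 and 0.061 m and x of socket_medium_mid in the frame of board between -0.035 and 0.035 m and y of socket_medium_mid in the frame of board between -0.155 and 0.155 m and angle between each of socket_medium_mid, socket_large_mid's own z axis and vertical below 0.12 rad and contact force between the fingers and socket_medium below 0.5 N and z of socket_large_mid in the frame of board between 0.053 and 0.061 m and x of socket_large_mid in the frame of board between -0.035 and 0.035 m and y of socket_large_mid in the frame of board between -0.155 and 0.155 m and contact force between the fingers and socket_large below 0.5 N) or (horizontal distance between socket_medium_mid and press_bolt below 0.004 m and z of socket_medium_mid in the frame of press_bolt below 0.0425 m and angle between socket_medium_mid's own z axis and vertical below 0.08 rad and contact force between the fingers and socket_medium above 3 N and z of the grasp point in the frame of socket_medium_mid below 0.05 m and z of socket_small_mid in the frame of board between 0.053 and 0.061 m and x of socket_small_mid in the frame of board between -0.035 and 0.035 m and y of socket_small_mid in the frame of board between -0.155 and 0.155 m and angle between each of socket_small_mid, socket_large_mid's own z axis and vertical below 0.12 rad and contact force between the fingers and socket_small below 0.5 N and z of socket_large_mid in the frame of board between 0.053 and 0.061 m and x of socket_large_mid in the frame of board between -0.035 and 0.035 m and y of socket_large_mid in the frame of board between -0.155 and 0.155 m and contact force between the fingers and socket_large below 0.5 N) or (horizontal distance between socket_large_mid and press_bolt below 0.004 m and z of socket_large_mid in the frame of press_bolt below 0.0425 m and angle between socket_large_mid's own z axis and vertical below 0.08 rad and contact force between the fingers and socket_large above 3 N and z of the grasp point in the frame of socket_large_mid below 0.05 m and z of socket_small_mid in the frame of board between 0.053 and 0.061 m and x of socket_small_mid in the frame of board between -0.035 and 0.035 m and y of socket_small_mid in the frame of board between -0.155 and 0.155 m and angle between each of socket_small_mid, socket_medium_mid's own z axis and vertical below 0.12 rad and contact force between the fingers and socket_small below 0.5 N and z of socket_medium_mid in the frame of board between 0.053 and 0.061 m and x of socket_medium_mid in the frame of board between -0.035 and 0.035 m and y of socket_medium_mid in the frame of board between -0.155 and 0.155 m and contact force between the fingers and socket_medium below 0.5 N)) and linear speed of cover below 0.02 m/s); the arm keeps its last pose, push and grip.
It fails at once if a bystander (adapter, ratchet, hammer, awl, tin, carton or slicker) is moved by more than 30 mm (distance of any of adapter, ratchet, hammer, awl, tin, carton, slicker from where it was at the start of the episode above 0.03 m).
It also fails if it takes over 72 s, if anything falls off the work surface, if the arm or the gripper's body presses on something with over 40 N, if the wrist force passes 120 N, or if a joint passes its speed limit or range.

### The arm

A 6-joint arm with a two-finger parallel gripper is mounted at the origin on the work surface. World frame = base frame: x ahead of the robot, y to its left, z up, the work surface at z = 0. Lengths are in m, angles in rad, forces in N, time in s.
With the tool pointing down it reaches from about 0.4 to 0.825 m from the base axis. Payload 7 kg.
Tool frame: the origin (TCP) lies at the very end of the fingers, on their centre line; the grasp point (between the pads) lies 19 mm behind it; z points along the fingers, y is the direction in which the jaws open and shut (so a half turn about z gives the same grasp; the last joint's range is limited). The gripper opens to 88 mm and grips with 3 to 60 N. Pads are 19 mm wide; open, the fingers measure 130 mm over their backs; the gripper's body (78 mm by 193 mm) begins 47 mm behind the grasp point.
Start: joints at [-0.989, 0.359, 0.012, 0, -1.224, -0.288], TCP at [0.195, -0.646, 0.227] pointing down, gripper open.
Joint ranges: [-3.07, 3.07], [-1.43, 2.12], [-1.02, 1.25], [-3.03, 1.67], [-3.05, -0], [-3.03, 3.03]. Speed limits (rad/s): [2.39, 2.39, 3.01, 3.14, 3.14, 3.14].

### API

Orientations are given as [roll, pitch, yaw] about the fixed x, y, z axes, in that order (R = Rz(yaw) Ry(pitch) Rx(roll)).
In Python, from station import arm, eyes, job, outline_of gives the robot as it stands.
- The arm moves only by the tool apply_moves, never from a script. Its argument "moves" is a list of rows, each a list of 5 numbers: the opening, from -1 (shut) to 1 (fully open), then the shift along the tool's x, y, z in m, then the turn about the tool's z in rad. A call has 1 to 12 rows; each row shifts and turns the commanded pose from where the row before left it, along the tool's axes as they then stand; what a row does not reach is not made up. A row lasts 1/12 s, in which the tool goes at most 41.7 mm and 7.16 degrees, less where a joint would pass 70% of its speed; a pose out of reach is approached as far as the arm can. A call with a gripper value outside its range is refused whole. The fingers move at their own pace and stop on an object; "newtons" is the grip in N (left out, the last holds). Time passes only in rows, so rows that do not move let the fingers close. It gives the time, the measured TCP pose, the force and the opening at its end, in the units of the state.
- arm.get_state(): the state, without advancing time (a new reading comes with each control period).
- eyes.grab_frame(name): name is "scene" or "top" or "wrist"; returns a dict with "color" (420x560x3 uint8, red, green, blue), "z_map" (420x560 float32, m along the optical axis (not along the pixel's ray), 0 where there is no reading), "camera_matrix" (3x3 intrinsics, pixels), "k1" (the pictures are not rectified: a ray, as slopes to the right and down, at radius r is drawn at 1 + k1 r^2 times it, then the intrinsics apply), "extrinsics" (4x4, takes a point from camera to world coordinates). Camera axes: x right, y up, looking along -z (the intrinsics and any distortion apply to the point x, -y, -z); pixel columns grow to the right and rows downward; lengths in m; the calibration is good to about 2 mm. A picture is of the moment at which its call begins.
- job.job_done(): hands the job in, once; it reports no verdict.
Trained networks look in a picture, given as the dict that the camera call returned (one of the last four; its "shot" number tells which), for a name from the list of things; names that differ only in an ending like _2 or _b are one class to them, and where a whole thing is asked for, a point or a joint stands for the part that bears it (a point fixed in the world has none). Each returns a list of dicts, best first, with "score" (0 to 1); they miss things now and then, are a little off and sometimes report something else, mostly with a low value. They report only what shows in the picture. A call takes as long as a camera call. They do not tell look-alikes from the thing itself.
- outline_of(label, picture): "region" (420x560 bool, what is visible of it) and "extent" ([left, top, right, bottom] in pixels, round what is visible of it).
The state is a dict: "t": time; "q": joint angles; "qd": joint speeds; "joint_efforts": joint torques, N m; "eef_pos": TCP position; "ee_rot": TCP orientation; "force": force on the tool from outside, world axes, zero at the start; "moment": the same for the moment, N m; "width": finger opening in m.
Only numpy, scipy, OpenCV 4.12 (cv2) and the standard library are available. Lean on these libraries where they do the work, as an engineer would, in place of code of your own. Each camera call takes 0.05 s, during which the arm holds its last target.

## Working session

There is one attempt and no reset: what is moved stays moved. The work goes in short steps, Python scripts to look and compute and a tool call to move; the robot and the scene stay as the last step left them, time stands still between calls to the robot, and variables do not carry over. Pictures are saved under pics/ and viewed, and the job is handed in when it is done.

Besides the shell and the picture viewer there is one more tool, called after "Call:" by a JSON object that holds its "api" and its "payload", one argument or row to a line. apply_moves: Moves the arm, as the interface text tells. Its arguments: {"type":"object","properties":{"moves":{"type":"array","items":{"type":"array","items":{"type":"number"}}},"newtons":{"type":"number"}},"required":["moves"]}

```bash
mkdir -p pics; ls
cat > h.py <<'E'
import numpy as np, cv2
from station import arm, eyes, job, outline_of
def save(f,name,scale=1.4):
    c=cv2.cvtColor(f["color"],cv2.COLOR_RGB2BGR)
    if scale!=1: c=cv2.resize(c,None,fx=scale,fy=scale)
    cv2.imwrite("pics/"+name+".png",c)
def ray(f,uv):
    K=np.array(f["camera_matrix"]);uv=np.atleast_2d(np.array(uv,float))
    d=(uv-[K[0,2],K[1,2]])/[K[0,0],K[1,1]]
    s=d.copy()
    for _ in range(20):
        s=d/(1+f["k1"]*(s**2).sum(1,keepdims=True))
    return s
def pts(f,uv):
    uv=np.atleast_2d(np.array(uv)); s=ray(f,uv)
    z=f["z_map"][uv[:,1].astype(int),uv[:,0].astype(int)]
    P=np.c_[s[:,0]*z,-s[:,1]*z,-z]
    T=np.array(f["extrinsics"]); P=P@T[:3,:3].T+T[:3,3]
    return P,z>0
def onplane(f,uv,h):
    s=ray(f,uv); T=np.array(f["extrinsics"])
    D=np.c_[s[:,0],-s[:,1],-np.ones(len(s))]@T[:3,:3].T
    t=(h-T[2,3])/D[:,2]
    return T[:3,3]+D*t[:,None]
def proj(f,P):
    T=np.array(f["extrinsics"]);P=np.atleast_2d(P)
    c=(P-T[:3,3])@T[:3,:3]
    s=np.c_[c[:,0],-c[:,1]]/(-c[:,2:3])
    s=s*(1+f["k1"]*(s**2).sum(1,keepdims=True))
    K=np.array(f["camera_matrix"]); return s*[K[0,0],K[1,1]]+[K[0,2],K[1,2]]
def region_pts(f,reg):
    v,u=np.nonzero(reg); P,ok=pts(f,np.c_[u,v]); return P[ok],np.c_[u,v][ok]
E
python3 - <<'E'
from h import *
s=arm.get_state(); print(s)
for n in ["scene","top","wrist"]:
    f=eyes.grab_frame(n); save(f,n+"0"); print(n,f["k1"],np.array(f["extrinsics"]).round(3).tolist(),np.array(f["camera_matrix"]).round(1).tolist())
    if n!="wrist":
        for l in ["cover_knob","press","board","socket_small_mid","socket_medium_mid","socket_large_mid","adapter","slicker","ratchet","tin","awl","carton","hammer"]:
            for d in outline_of(l,f)[:3]:
                P,_=region_pts(f,d["region"]); print(n,l,round(d["score"],2),d["extent"], np.median(P,0).round(3),P.min(0).round(3),P.max(0).round(3)) if len(P) else print(l,d["score"],d["extent"])
E
```

```text
pics
{'t': 0.0, 'q': array([-9.88884241e-01,  3.59387546e-01,  1.10574955e-02, -3.37764492e-04,
       -1.22408246e+00, -2.88078547e-01]), 'qd': array([ 0.00077761,  0.00041292, -0.00109009,  0.00052654, -0.00188217,
        0.00189597]), 'joint_efforts': array([-6.36197856e-04, -5.82710767e+01,  2.93057996e+01,  6.99732274e+00,
        6.82371654e-03, -1.44211845e-04]), 'eef_pos': array([ 0.19531337, -0.64562021,  0.22562389]), 'ee_rot': array([ 3.13995285e+00, -1.54782441e-04, -2.84787402e+00]), 'force': array([-0.30842001, -0.32660464,  0.32236377]), 'moment': array([ 0.03437167, -0.04963483,  0.01219114]), 'width': 0.087503055443977}
scene 0.027367258740749342 [[0.381, -0.691, 0.614, 1.324], [0.924, 0.275, -0.265, -0.361], [0.014, 0.668, 0.744, 1.044], [0.0, 0.0, 0.0, 1.0]] [[498.6, 0.0, 271.7], [0.0, 498.6, 208.9], [0.0, 0.0, 1.0]]
scene cover_knob 0.62 [324.0, 195.0, 348.3, 216.3] [0.546 0.161 0.042] [0.508 0.134 0.02 ] [0.571 0.198 0.071]
scene cover_knob 0.35 [313.4, 62.0, 511.7, 228.7] [0.57  0.407 0.056] [-0.009  0.122 -0.341] [0.635 1.129 0.427]
scene cover_knob 0.31 [154.
[... 3812 characters left out ...]
] [0.771 0.092 0.023] [ 0.743 -0.07  -0.006] [0.832 0.195 0.031]
top awl 0.87 [324.3, 268.9, 368.4, 345.3] [ 0.291 -0.159  0.023] [ 0.239 -0.23  -0.004] [ 0.412 -0.125  0.03 ]
top awl 0.51 [0.0, 151.4, 217.9, 250.7] [0.532 0.377 0.035] [ 0.465  0.123 -0.003] [0.699 0.677 0.339]
top carton 0.81 [103.6, 308.8, 148.5, 362.6] [0.271 0.341 0.004] [ 0.212  0.284 -0.003] [0.333 0.386 0.04 ]
top hammer 0.62 [187.7, 101.7, 293.6, 141.9] [0.771 0.089 0.023] [ 0.743 -0.071 -0.006] [0.847 0.198 0.031]
wrist -0.0836455792304616 [[-0.289, -0.928, -0.237, 0.131], [0.957, -0.279, -0.073, -0.666], [0.001, -0.248, 0.969, 0.384], [0.0, 0.0, 0.0, 1.0]] [[338.7, 0.0, 282.5], [0.0, 338.7, 210.3], [0.0, 0.0, 1.0]]
```

View pics/scene0.png

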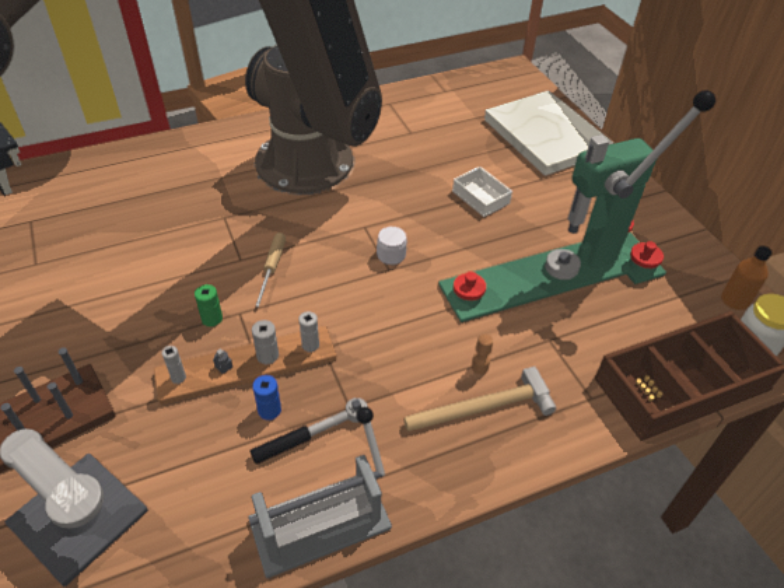

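View pics/top0.png

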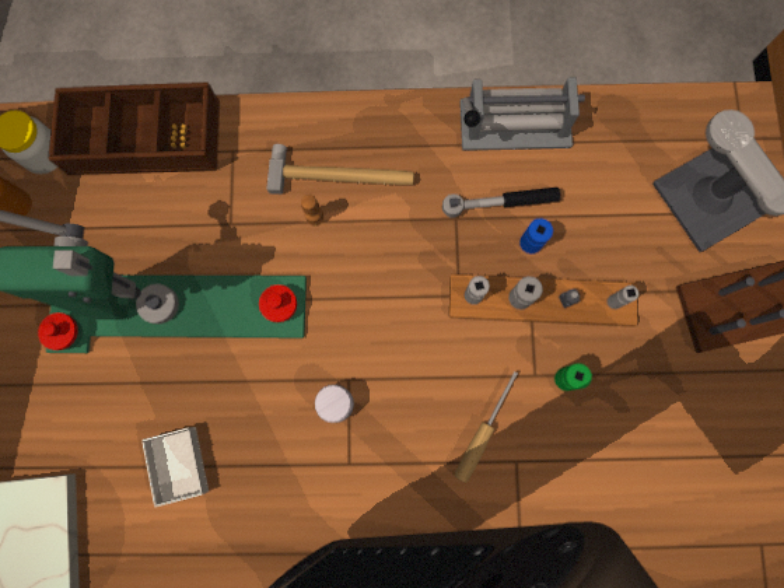

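The pictures show the cover at top px (278,303), green foot running to the left (+y). On the board from left to right are the medium, large, adapter and small sockets. Blue and green look-alikes lie off the board. Next I measure the geometry.

```bash
cat > geo.py <<'E'
from h import *
def rect(P):
    r=cv2.minAreaRect((P[:,:2]*1000).astype(np.float32)); return r
def circ(P):
    A=np.c_[2*P[:,:2],np.ones(len(P))]; b=(P[:,:2]**2).sum(1); x=np.linalg.lstsq(A,b,rcond=None)[0]
    return x[:2],np.sqrt(x[2]+x[0]**2+x[1]**2)
def topcircle(f,P,uv,h,tol=0.005):
    """min enclosing circle of top face using plane h projection"""
    m=abs(P[:,2]-h)<tol
    Q=onplane(f,uv[m]+0.5,h)[:,:2]
    c,r=cv2.minEnclosingCircle((Q*1000).astype(np.float32))
    return Q.mean(0),np.array(c)/1000,r,m.sum()
E
python3 - <<'E'
from geo import *
for n in ["scene","top"]:
    f=eyes.grab_frame(n)
    for l in ["cover_knob","socket_small_mid","socket_medium_mid","socket_large_mid"]:
        for d in outline_of(l,f)[:4]:
            if d["score"]<.55: continue
            P,uv=region_pts(f,d["region"])
            z=np.percentile(P[:,2],92)
            print(n,l,round(d["score"],2),"ztop",z.round(4),[np.round(x,4).tolist() if not isinstance(x,float) else round(x,2) for x in topcircle(f,P,uv,0.066 if l=="cover_knob" else .096)], [np.round(x,4).tolist() if not isinstance(x,float) else round(x,2) for x in topcircle(f,P,uv,.0405,.004)] if l=="cover_knob" else "")
    V,U=np.mgrid[0:420,0:560]; uv=np.c_[U.ravel(),V.ravel()]
    P,ok=pts(f,uv); hsv=cv2.cvtColor(f["color"],cv2.COLOR_RGB2HSV).reshape(-1,3)
    c=f["color"].reshape(-1,3).astype(int)
    g=ok&(abs(P[:,2]-.012)<.005)&(hsv[:,0]>60)&(hsv[:,0]<95)&(hsv[:,1]>80)&(P[:,1]>.05)
    Q=onplane(f,uv[g]+.5,.012); r=rect(Q); print(n,"press foot",r,g.sum())
    b=ok&(abs(P[:,2]-.018)<.005)&(abs(P[:,0]-.535)<.08)&(abs(P[:,1]+.285)<.2)
    Q=onplane(f,uv[b]+.5,.018); r=rect(Q); print(n,"board",r,b.sum())
    # bench level check
    bb=ok&(abs(P[:,0]-.55)<.2)&(abs(P[:,1])<.1); print("bench z",np.median(P[bb,2]))
E
```

```text
scene cover_knob 0.92 ztop 0.0657 [[0.5411, 0.1657], [0.5406, 0.1652], 13.67, 54] [[0.5451, 0.1636], [0.5432, 0.1652], 35.19, 229]
scene socket_medium_mid 0.56 ztop 0.0982 [[0.5518, -0.1663], [0.5516, -0.167], 18.05, 117] 
scene socket_large_mid 0.95 ztop 0.0985 [[0.5462, -0.2458], [0.5457, -0.2456], 21.85, 176] 
scene socket_large_mid 0.85 ztop 0.0789 [[nan, nan], [0.0, 0.0], 0.0, 0] 
scene socket_large_mid 0.66 ztop 0.0801 [[nan, nan], [0.0, 0.0], 0.0, 0] 
scene press foot ((554.6756591796875, 349.0227966308594), (455.2904357910156, 131.19349670410156), 83.6269760131836) 2331
scene board ((543.5390625, -284.6551513671875), (318.06292724609375, 81.52610778808594), 85.66295623779297) 2369
bench z 0.0008721768984911726
top cover_knob 0.92 ztop 0.0651 [[0.5343, 0.1645], [0.5341, 0.1647], 12.23, 85] [[0.534, 0.1635], [0.5347, 0.1642], 32.08, 455]
top socket_small_mid 0.77 ztop 0.0981 [[0.5282, -0.4061], [0.5275, -0.4061], 13.42, 109] 
top socket_medium_mid 0.64 ztop 0.0982 [[0.5447, -0.1678], [0.5447, -0.1675], 16.56, 167] 
top socket_medium_mid 0.55 ztop 0.0576 [[nan, nan], [0.0, 0.0], 0.0, 0] 
top socket_large_mid 0.93 ztop 0.0981 [[0.5376, -0.2476], [0.5375, -0.2473], 20.52, 255] 
top socket_large_mid 0.76 ztop 0.0807 [[nan, nan], [0.0, 0.0], 0.0, 0] 
top socket_large_mid 0.55 ztop 0.0211 [[0.5409, -0.2825], [0.533, -0.2813], 129.69, 4] 
top press foot ((535.1937866210938, 348.38690185546875), (129.6123504638672, 454.77667236328125), 2.9897682666778564) 4588
top board ((534.80517578125, -287.1100769042969), (319.03436279296875, 75.46607208251953), 85.98684692382812) 2974
bench z 0.0001759147210325107geo.py:12: RuntimeWarning: Mean of empty slice.
  return Q.mean(0),np.array(c)/1000,r,m.sum()
  ret = um.true_divide(
```

Run:
```python
from geo import *
f=eyes.grab_frame("top")
V,U=np.mgrid[0:420,0:560]; uv=np.c_[U.ravel(),V.ravel()]
P,ok=pts(f,uv); hsv=cv2.cvtColor(f["color"],cv2.COLOR_RGB2HSV).reshape(-1,3)
g=ok&(hsv[:,0]>60)&(hsv[:,0]<95)&(hsv[:,1]>80)&(P[:,1]>.05)&(P[:,2]<.02)
m=g.reshape(420,560).astype(np.uint8)*255
cv2.imwrite("pics/m.png",m)
Q=onplane(f,uv[g]+.5,.012)
for a,b in [(.13,.3),(.13,.42)]:
  for s in (1,-1):
    X=[]
    for y in np.arange(a,b,.004):
        k=abs(Q[:,1]-y)<.002
        if k.sum()>5: X.append((y,(s*Q[k,0]).max()*s))
    X=np.array(X)
    p=np.polyfit(X[:,0],X[:,1],1)
    r=X[:,1]-np.polyval(p,X[:,0]); k=abs(r)<.004; p=np.polyfit(X[k,0],X[k,1],1)
    print(s,"angle deg",np.degrees(np.arctan(p[0])),"x at .1645",np.polyval(p,.1645),k.sum(),len(X))
X=[]
for x in np.arange(.49,.58,.004):
    k=abs(Q[:,0]-x)<.002
    X.append((x,Q[k,1].min()))
X=np.array(X);p=np.polyfit(X[:,0],X[:,1],1);print("front edge angle",np.degrees(np.arctan(p[0])),np.polyval(p,.534))
# crop pictures of sockets
c=cv2.cvtColor(f["color"],cv2.COLOR_RGB2BGR)[185:240,315:465]; cv2.imwrite("pics/crop0.png",cv2.resize(c,None,fx=5,fy=5,interpolation=cv2.INTER_CUBIC))
```

```text
1 angle deg 1.3339067509817273 x at .1645 0.5885480037001733 43 43
-1 angle deg 2.149054313989876 x at .1645 0.48258086259357197 43 43
1 angle deg 1.3437636525131915 x at .1645 0.5885419274467589 73 73
-1 angle deg 1.8088391639016645 x at .1645 0.48284538519289744 73 73
front edge angle -1.3589126477694145 0.12368227709656511
```

View pics/crop0.png

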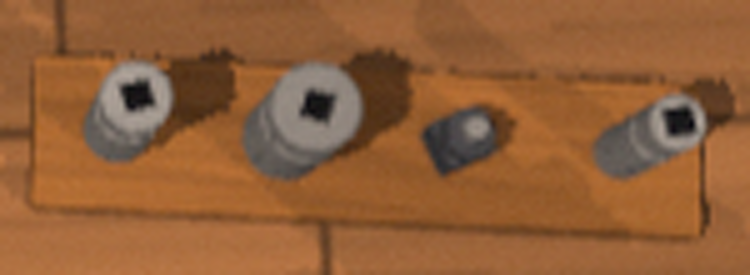

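```bash
cat >> h.py <<'E'
def wrap(a): return (a+np.pi)%(2*np.pi)-np.pi
def plan(tx,ty,tz,tyaw,g=1,vmax=.040,wmax=.12,start=None):
    """print rows to a target; yaw mod pi chosen nearest"""
    s=arm.get_state(); p=np.array(s["eef_pos"]) if start is None else np.array(start[:3]); yaw=s["ee_rot"][2] if start is None else start[3]
    d=np.array([tx,ty,tz])-p; dy=wrap(tyaw-yaw)
    n=int(max(np.ceil(np.linalg.norm(d)/vmax),np.ceil(abs(dy)/wmax),1))
    rows=[]
    st=d/n
    for i in range(n):
        y=yaw+dy*i/n
        x_=np.array([np.cos(y),np.sin(y),0]);y_=np.array([np.sin(y),-np.cos(y),0])
        rows.append([g,round(float(st@x_),4),round(float(st@y_),4),round(float(-st[2]),4),round(float(-dy/n),4)])
    print(n,"rows");print(rows)
E
python3 -c "
from h import *
plan(.534,.150,.2,-1.6)"
```

```text
22 rows
[[1, -0.0252, 0.0302, 0.0012, -0.0567], [1, -0.0269, 0.0287, 0.0012, -0.0567], [1, -0.0285, 0.0271, 0.0012, -0.0567], [1, -0.03, 0.0255, 0.0012, -0.0567], [1, -0.0314, 0.0237, 0.0012, -0.0567], [1, -0.0326, 0.0219, 0.0012, -0.0567], [1, -0.0338, 0.02, 0.0012, -0.0567], [1, -0.0349, 0.0181, 0.0012, -0.0567], [1, -0.0359, 0.0161, 0.0012, -0.0567], [1, -0.0367, 0.014, 0.0012, -0.0567], [1, -0.0375, 0.0119, 0.0012, -0.0567], [1, -0.0381, 0.0098, 0.0012, -0.0567], [1, -0.0386, 0.0076, 0.0012, -0.0567], [1, -0.0389, 0.0054, 0.0012, -0.0567], [1, -0.0392, 0.0032, 0.0012, -0.0567], [1, -0.0393, 0.0009, 0.0012, -0.0567], [1, -0.0393, -0.0013, 0.0012, -0.0567], [1, -0.0392, -0.0035, 0.0012, -0.0567], [1, -0.0389, -0.0057, 0.0012, -0.0567], [1, -0.0385, -0.0079, 0.0012, -0.0567], [1, -0.038, -0.0101, 0.0012, -0.0567], [1, -0.0374, -0.0122, 0.0012, -0.0567]]
```

Call:
{"api": "apply_moves", "payload": {
  "moves": [
    [1,-0.025,0.03,0.001,-0.057],
    [1,-0.027,0.029,0.001,-0.057],
    [1,-0.0285,0.027,0.001,-0.057],
    [1,-0.03,0.0255,0.001,-0.057],
    [1,-0.0315,0.0235,0.001,-0.057],
    [1,-0.0325,0.022,0.001,-0.057],
    [1,-0.034,0.02,0.001,-0.057],
    [1,-0.035,0.018,0.001,-0.057],
    [1,-0.036,0.016,0.001,-0.057],
    [1,-0.0365,0.014,0.001,-0.057],
    [1,-0.0375,0.012,0.001,-0.057],
    [1,-0.038,0.01,0.001,-0.057]
  ]
}}

```text
t: 3.0
eef_pos: [0.3798, -0.2099, 0.215]
ee_rot: [-3.14, 0.001, -2.161]
force: [1.0, -0.2, 0.1]
width: 0.088
```

Call:
{"api": "apply_moves", "payload": {
  "moves": [
    [1,-0.0385,0.0075,0.001,-0.057],
    [1,-0.039,0.0055,0.001,-0.057],
    [1,-0.039,0.003,0.001,-0.057],
    [1,-0.039,0.001,0.001,-0.057],
    [1,-0.039,-0.001,0.001,-0.057],
    [1,-0.039,-0.0035,0.001,-0.057],
    [1,-0.039,-0.0055,0.001,-0.057],
    [1,-0.0385,-0.008,0.001,-0.057],
    [1,-0.038,-0.01,0.001,-0.057],
    [1,-0.037,-0.012,0.001,-0.057],
    [1,0,0,0,0],
    [1,0,0,0,0]
  ]
}}

```text
t: 4.0
eef_pos: [0.5309, 0.1517, 0.2038]
ee_rot: [3.141, -0.001, -1.591]
force: [-0.6, -0.6, 0.2]
width: 0.0876
```

```bash
cat > w.py <<'E'
from geo import *
import sys
s=arm.get_state(); print(np.round(s["eef_pos"],4),np.round(s["ee_rot"],4),np.round(s["force"],2),round(s["width"],4),s["t"])
f=eyes.grab_frame("wrist"); save(f,sys.argv[1]); np.savez("pics/"+sys.argv[1]+".npz",**{k:v for k,v in f.items() if not isinstance(v,str)})
V,U=np.mgrid[0:420,0:560]; uv=np.c_[U.ravel(),V.ravel()]
P,ok=pts(f,uv); hsv=cv2.cvtColor(f["color"],cv2.COLOR_RGB2HSV).reshape(-1,3)
E
cat > w1.py <<'E'
exec(open("w.py").read())
red=ok&((hsv[:,0]<8)|(hsv[:,0]>172))&(hsv[:,1]>150)&(hsv[:,2]>60)&(np.hypot(P[:,0]-.534,P[:,1]-.164)<.06)
for h in (.0665,.0405):
    Q,u=P[red],uv[red]
    print(h,np.median(Q[abs(Q[:,2]-h)<.006,2]),topcircle(f,Q,u,h))
E
python3 w1.py wr1
```

```text
[0.5309 0.1517 0.2038] [ 3.1407e+00 -7.0000e-04 -1.5913e+00] [-0.55 -0.59  0.18] 0.0876 4.0
0.0665 0.06506110990327274 (array([0.53615691, 0.16520118]), array([0.5362926 , 0.16521118]), 12.080071449279785, np.int64(532))
0.0405 0.040104653120571515 (array([0.53585795, 0.16333837]), array([0.53598529, 0.165416  ]), 31.697174072265625, np.int64(2595))
```

View pics/wr1.png

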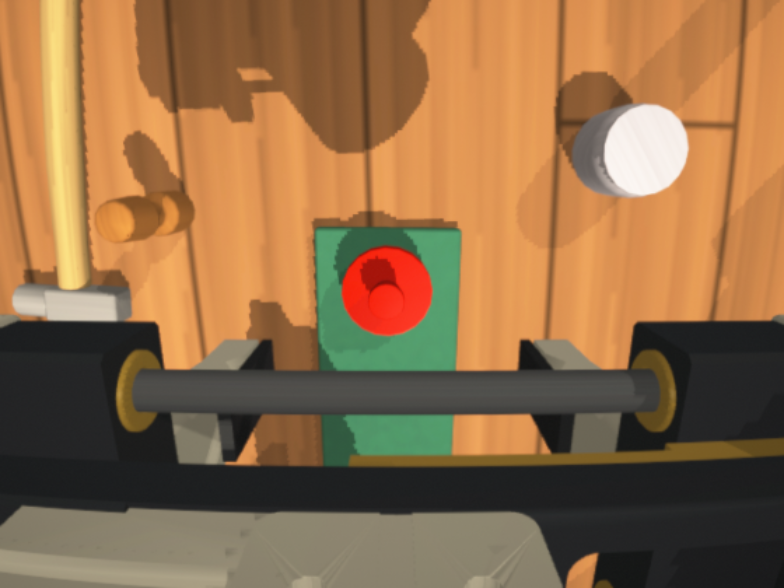

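Cover seen at px (387,290), knob centre about (0.536, 0.165). Next: descend and grip.

```bash
python3 -c "
from h import *
plan(.536,.1652,.044,-1.571)"
```

```text
5 rows
[[1, -0.003, -0.001, 0.032, -0.0044], [1, -0.003, -0.0011, 0.032, -0.0044], [1, -0.003, -0.0011, 0.032, -0.0044], [1, -0.003, -0.0011, 0.032, -0.0044], [1, -0.003, -0.0011, 0.032, -0.0044]]
```

Call:
{"api": "apply_moves", "payload": {
  "moves": [
    [1,-0.003,-0.001,0.03,-0.004],
    [1,-0.003,-0.001,0.03,-0.004],
    [1,-0.003,-0.001,0.03,-0.004],
    [1,-0.003,-0.001,0.03,-0.004],
    [1,-0.0015,-0.001,0.02,-0.004],
    [1,0,0,0.02,0],
    [1,0,0,0,0],
    [-1,0,0,0,0],
    [-1,0,0,0,0],
    [-1,0,0,0,0],
    [-1,0,0,0,0],
    [-1,0,0,0,0]
  ],
  "newtons": 15
}}

```text
t: 5.05
eef_pos: [0.5364, 0.1636, 0.0458]
ee_rot: [-3.14, 0.001, -1.574]
force: [1.0, -0.6, -0.3]
width: 0.0597
```

Call:
{"api": "apply_moves", "payload": {
  "moves": [
    [-1,0,0,0,0],
    [-1,0,0,0,0],
    [-1,0,0,0,0],
    [-1,0,0,0,0],
    [-1,0,0,0,0],
    [-1,0,0,0,0],
    [-1,0,0,0,0],
    [-1,0,0,0,0]
  ]
}}

```text
t: 5.72
eef_pos: [0.5361, 0.1633, 0.0446]
ee_rot: [-3.141, 0.0, -1.574]
force: [1.6, -0.2, 0.4]
width: 0.0231
```

Call:
{"api": "apply_moves", "payload": {
  "moves": [
    [-1,0,0,-0.015,0],
    [-1,0,0,-0.02,0],
    [-1,0,0,-0.015,0],
    [-1,0.015,0,0,0],
    [-1,0.03,0,0,0],
    [-1,0.03,0,0,0],
    [-1,0.02,0,0.01,0],
    [-1,0.01,0,0.02,0],
    [-1,0,0,0.025,0],
    [-1,0,0,0.015,0],
    [-1,0,0,0,0],
    [-1,0,0,0,0]
  ]
}}

```text
t: 6.72
eef_pos: [0.5347, 0.0575, 0.0238]
ee_rot: [3.139, -0.001, -1.574]
force: [0.5, -0.0, -0.5]
width: 0.0226
```

```bash
python3 w.py wr2
```

```text
[0.5347 0.0575 0.0238] [ 3.1391e+00 -1.3000e-03 -1.5741e+00] [ 0.5  -0.02 -0.51] 0.0226 6.7167
```

View pics/wr2.png

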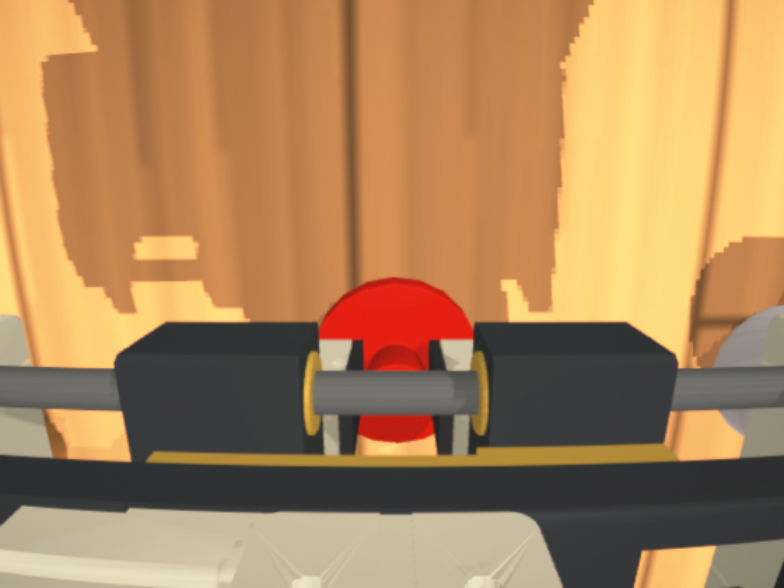

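Call:
{"api": "apply_moves", "payload": {
  "moves": [
    [-1,0,0,0.004,0],
    [-1,0,0,0.003,0],
    [-1,0,0,0,0],
    [-1,0,0,0,0]
  ]
}}

```text
t: 7.1
eef_pos: [0.5356, 0.0585, 0.0179]
ee_rot: [-3.141, 0.0, -1.573]
force: [-0.5, 0.9, -0.6]
width: 0.0227
```

Call:
{"api": "apply_moves", "payload": {
  "moves": [
    [-1,0,0,0.0015,0],
    [-1,0,0,0,0],
    [-1,0,0,0,0],
    [0.0,0,0,0,0],
    [1,0,0,0,0],
    [1,0,0,0,0],
    [1,0,0,0,0],
    [1,0,0,0,0],
    [1,0,0,0,0],
    [1,0,0,-0.03,0],
    [1,0,0,-0.04,0],
    [1,-0.01,0,-0.04,0]
  ]
}}

```text
t: 8.1
eef_pos: [0.5343, 0.0669, 0.1264]
ee_rot: [3.138, -0.002, -1.575]
force: [0.8, 0.5, -0.9]
width: 0.0773
```

Call:
{"api": "apply_moves", "payload": {
  "moves": [
    [1,-0.03,0,-0.03,0],
    [1,-0.03,0,-0.03,0],
    [1,-0.02,0,0,0],
    [1,0,0,0,0],
    [1,0,0,0,0]
  ]
}}

```text
t: 8.52
eef_pos: [0.5357, 0.1483, 0.1854]
ee_rot: [-3.141, 0.001, -1.572]
force: [0.0, -0.9, -0.4]
width: 0.0877
```

```bash
python3 w1.py wr3
```

```text
[0.5357 0.1483 0.1854] [-3.1410e+00  7.0000e-04 -1.5721e+00] [ 0.05 -0.86 -0.45] 0.0877 8.5167
0.0665 nan (array([nan, nan]), array([0., 0.]), 0.0, np.int64(0))
0.0405 nan (array([nan, nan]), array([0., 0.]), 0.0, np.int64(0))
  return _methods._mean(a, axis=axis, dtype=dtype,
  ret = ret.dtype.type(ret / rcount)
geo.py:12: RuntimeWarning: Mean of empty slice.
  return Q.mean(0),np.array(c)/1000,r,m.sum()
  ret = um.true_divide(
```

View pics/wr3.png

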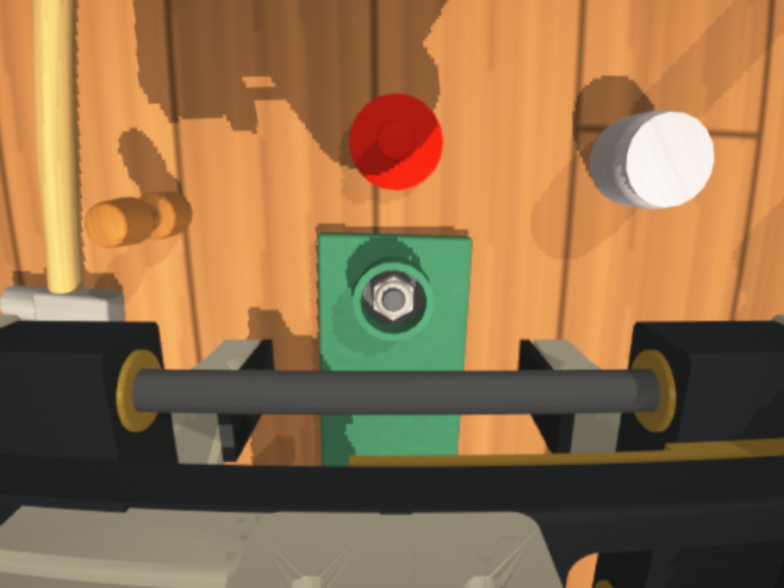

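Cover flat on the bench at px (395,140); nut exposed at (393,298). Next I measure the bore and the nut.

```bash
cat > nut.py <<'E'
from geo import *
import sys
f=dict(np.load("pics/"+sys.argv[1]+".npz")); f["k1"]=float(f["k1"])
c0=proj(f,[[.5355,.165,.0365]])[0]
# rectified top-down orthoview at height h: 0.2 mm/px
def ortho(h,cx=.5355,cy=.165,half=.04,res=.0002):
    n=int(2*half/res); j,i=np.mgrid[0:n,0:n]
    X=cx-half+i*res; Y=cy+half-j*res   # x right, y up
    uv=proj(f,np.c_[X.ravel(),Y.ravel(),np.full(X.size,h)]).reshape(n,n,2).astype(np.float32)
    return cv2.remap(cv2.cvtColor(f["color"],cv2.COLOR_RGB2BGR),uv[...,0],uv[...,1],cv2.INTER_CUBIC)
a=ortho(.0365);b=ortho(.0255)
cv2.imwrite("pics/"+sys.argv[1]+"_o.png",np.hstack([a,b]))
V,U=np.mgrid[0:420,0:560]; uv=np.c_[U.ravel(),V.ravel()]
P,ok=pts(f,uv); k=ok&(np.hypot(P[:,0]-.5355,P[:,1]-.165)<.03)
print(np.histogram(P[k,2],bins=np.arange(.01,.044,.002)))
k2=ok&(np.hypot(P[:,0]-.5355,P[:,1]-.165)<.045)&(abs(P[:,2]-.0365)<.004)
g=cv2.cvtColor(f["color"],cv2.COLOR_RGB2HSV).reshape(-1,3); k2&=(g[:,0]>55)&(g[:,0]<95)&(g[:,1]>80)
Q=onplane(f,uv[k2]+.5,.0365)[:,:2]
print("rim enclosing",cv2.minEnclosingCircle((Q*1000).astype(np.float32)))
E
python3 nut.py wr3
```

```text
(array([226, 365, 379,  59,  56,  62,  59, 159, 255, 206, 223,  87, 403,
       491,   2,   0]), array([0.01 , 0.012, 0.014, 0.016, 0.018, 0.02 , 0.022, 0.024, 0.026,
       0.028, 0.03 , 0.032, 0.034, 0.036, 0.038, 0.04 , 0.042]))
rim enclosing ((536.4569702148438, 165.72824096679688), 27.71161460876465)
```

View pics/wr3_o.png

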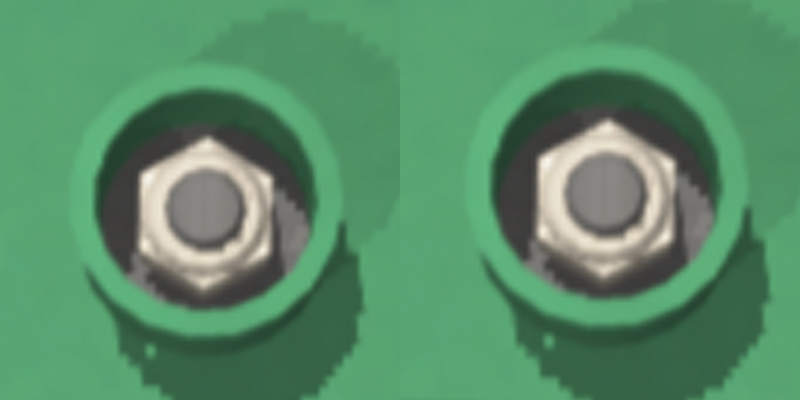

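The bore is about 44 mm and the nut about 27 mm across flats with its top near z 0.029. So it is the 27 mm nut and needs the large socket. Next: go and look over the large socket.

Call:
{"api": "apply_moves", "payload": {
  "moves": [
    [1,0.02,0,-0.02,0],
    [1,0.036,0,-0.02,0],
    [1,0.038,0,-0.015,0],
    [1,0.04,-0.003,-0.005,0],
    [1,0.04,0,0,0],
    [1,0.04,0,0,0],
    [1,0.04,0,0,0],
    [1,0.04,0,0,0],
    [1,0.04,0,0,0],
    [1,0.04,0,0,0],
    [1,0.03,0,0,0],
    [1,0.008,0,0,0]
  ]
}}

```text
t: 9.57
eef_pos: [0.5359, -0.2695, 0.2437]
ee_rot: [3.139, -0.0, -1.578]
force: [0.2, 0.7, 0.2]
width: 0.088
```

Call:
{"api": "apply_moves", "payload": {
  "moves": [
    [1,0,0,0,0],
    [1,0,0,0,0],
    [1,0,0,0,0]
  ]
}}

```text
t: 9.82
eef_pos: [0.5371, -0.2645, 0.2446]
ee_rot: [3.141, 0.0, -1.574]
force: [-0.2, -0.3, 1.2]
width: 0.0879
```

```bash
python3 w.py wr4
cat > sock.py <<'E'
from geo import *
import sys
def load(n):
    f=dict(np.load("pics/"+n+".npz")); f["k1"]=float(f["k1"]); return f
def ortho(f,h,cx,cy,half=.04,res=.0002):
    n=int(2*half/res); j,i=np.mgrid[0:n,0:n]
    X=cx-half+i*res; Y=cy+half-j*res
    uv=proj(f,np.c_[X.ravel(),Y.ravel(),np.full(X.size,h)]).reshape(n,n,2).astype(np.float32)
    return cv2.remap(cv2.cvtColor(f["color"],cv2.COLOR_RGB2BGR),uv[...,0],uv[...,1],cv2.INTER_CUBIC)
E
python3 - <<'E'
from sock import *
f=load("wr3")
V,U=np.mgrid[0:420,0:560]; uv=np.c_[U.ravel(),V.ravel()]
P,ok=pts(f,uv); hsv=cv2.cvtColor(f["color"],cv2.COLOR_RGB2HSV).reshape(-1,3)
red=ok&((hsv[:,0]<8)|(hsv[:,0]>172))&(hsv[:,1]>150)&(hsv[:,2]>40)&(np.hypot(P[:,0]-.534,P[:,1]-.06)<.06)
for h in (.0375,.012): print("cover on bench",h,topcircle(f,P[red],uv[red],h))
# foot edges at z=.012
g=ok&(hsv[:,0]>60)&(hsv[:,0]<95)&(hsv[:,1]>80)&(P[:,2]<.017)
Q=onplane(f,uv[g]+.5,.012)
for s in (1,-1):
    X=[]
    for y in np.arange(.135,.24,.002):
        k=abs(Q[:,1]-y)<.0012
        if k.sum()>5: X.append((y,(s*Q[k,0]).max()*s))
    X=np.array(X);p=np.polyfit(X[:,0],X[:,1],1); r=X[:,1]-np.polyval(p,X[:,0]); k=abs(r)<.0015;p=np.polyfit(X[k,0],X[k,1],1)
    print("edge",s,np.degrees(np.arctan(p[0])),np.polyval(p,.165),k.sum(),len(X))
f=load("wr4")
P,ok=pts(f,uv)
k=ok&(np.hypot(P[:,0]-.5385,P[:,1]+.247)<.04)&(P[:,2]>.08)
print(np.median(P[k,2]),topcircle(f,P[k],uv[k],.096))
cv2.imwrite("pics/wr4_o.png",ortho(f,.096,.5385,-.247,.035,.0001))
E
```

```text
[ 0.5371 -0.2645  0.2446] [ 3.1408e+00  3.0000e-04 -1.5741e+00] [-0.23 -0.3   1.2 ] 0.0879 9.8167
cover on bench 0.0375 (array([0.53425542, 0.06120698]), array([0.53420856, 0.06141293]), 12.069124221801758, np.int64(618))
cover on bench 0.012 (array([0.53411301, 0.06094316]), array([0.53421039, 0.06095505]), 31.707807540893555, np.int64(2991))
edge 1 1.7876464418673976 0.589302486333844 46 46
edge -1 1.7850801421790223 0.48287732372940995 46 46
0.09552509978929558 (array([ 0.53997741, -0.24751394]), array([ 0.53995032, -0.24745657]), 20.622406005859375, np.int64(1416))
```

View pics/wr4.png

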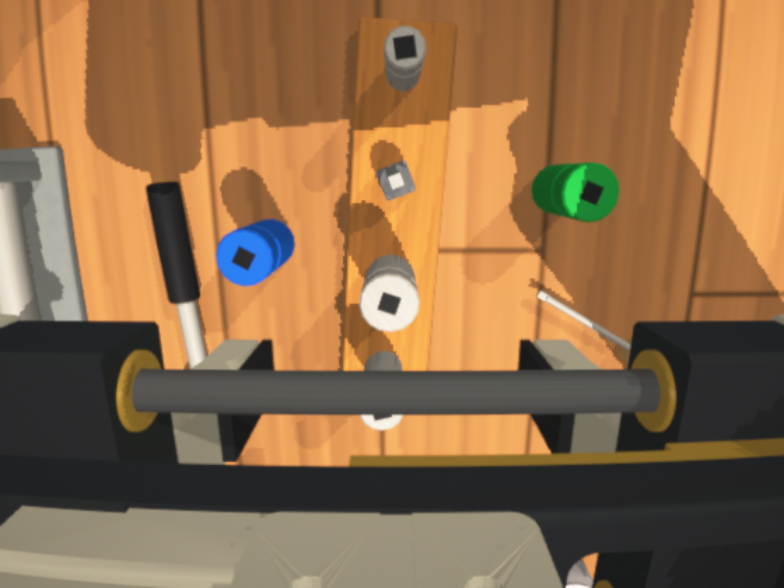

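View pics/wr4_o.png

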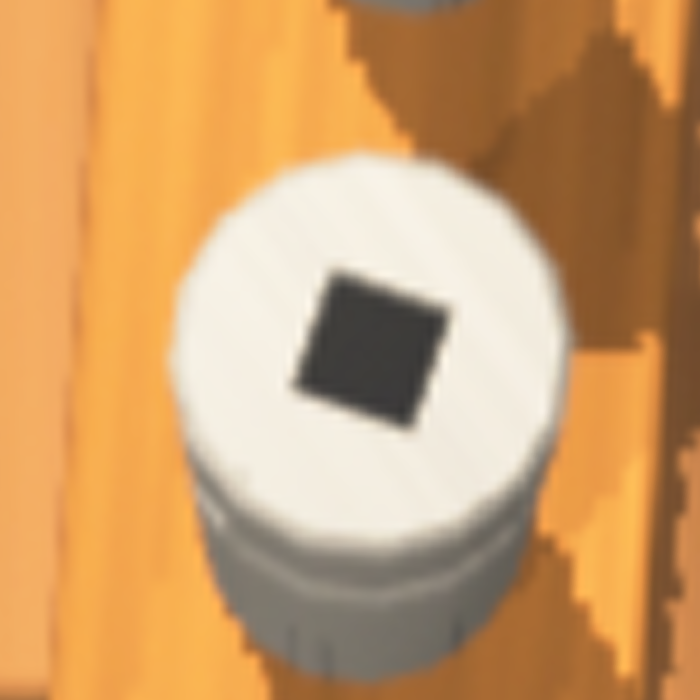

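The image shows the large socket at px (389,300). Its square is turned about -19.7° and the press -1.8°, so it must turn about +18° in world yaw after the grip. Next: descend.

Call:
{"api": "apply_moves", "payload": {
  "moves": [
    [1,-0.007,-0.001,0.03,0],
    [1,-0.006,-0.001,0.035,0],
    [1,-0.004,-0.001,0.035,0],
    [1,0,0,0.03,0],
    [1,0,0,0,0],
    [1,0,0,0,0],
    [1,0,0,0,0],
    [1,0,0,0,0]
  ]
}}

```text
t: 10.53
eef_pos: [0.5423, -0.2479, 0.1176]
ee_rot: [-3.138, -0.001, -1.573]
force: [0.7, -0.2, 0.2]
width: 0.0878
```

Run:
```python
from h import *
for _ in range(3):
    s=arm.get_state(); print(s["t"],np.round(s["eef_pos"],4),np.round(s["ee_rot"],4),np.round(s["force"],2),np.round(s["moment"],2),np.abs(s["qd"]).max())
```

```text
10.5333 [ 0.5423 -0.2479  0.1176] [-3.1377e+00 -1.0000e-03 -1.5728e+00] [ 0.71 -0.2   0.17] [0.01 0.15 0.01] 0.006071291439347058
10.5333 [ 0.5423 -0.2479  0.1176] [-3.1377e+00 -1.0000e-03 -1.5728e+00] [ 0.71 -0.2   0.17] [0.01 0.15 0.01] 0.006071291439347058
10.5333 [ 0.5423 -0.2479  0.1176] [-3.1377e+00 -1.0000e-03 -1.5728e+00] [ 0.71 -0.2   0.17] [0.01 0.15 0.01] 0.006071291439347058
```

Run:
```python
from sock import *
V,U=np.mgrid[0:420,0:560]; uv=np.c_[U.ravel(),V.ravel()]
for i in range(5):
    f=eyes.grab_frame("wrist")
    s=arm.get_state(); T=np.array(f["extrinsics"])
    print(np.round(s["eef_pos"],4),np.round(s["ee_rot"],4),np.round(s["force"],2),T[:3,3].round(4), np.round(s["q"],4))
save(f,"wr5")
np.savez("pics/wr5.npz",**{k:v for k,v in f.items() if not isinstance(v,str)})
```

```text
[ 0.5421 -0.248   0.1175] [-3.1378e+00 -8.0000e-04 -1.5733e+00] [ 0.04 -0.07 -0.4 ] [ 0.5407 -0.315   0.2753] [-1.012e-01  3.200e-01 -3.135e-01  5.000e-04 -9.334e-01  9.840e-02]
[ 0.5419 -0.248   0.1172] [-3.1381e+00 -6.0000e-04 -1.5735e+00] [-0.43  0.34 -0.26] [ 0.5404 -0.3151  0.2752] [-1.013e-01  3.202e-01 -3.140e-01  4.000e-04 -9.331e-01  9.840e-02]
[ 0.5416 -0.248   0.1168] [-3.1386e+00 -4.0000e-04 -1.5737e+00] [-0.25 -0.12 -0.49] [ 0.5402 -0.3151  0.2749] [-1.014e-01  3.204e-01 -3.145e-01  2.000e-04 -9.329e-01  9.840e-02]
[ 0.5413 -0.248   0.1165] [-3.1392e+00 -3.0000e-04 -1.5739e+00] [-0.14 -1.12 -0.  ] [ 0.54   -0.3152  0.2745] [-1.016e-01  3.208e-01 -3.149e-01  1.000e-04 -9.327e-01  9.840e-02]
[ 0.5411 -0.248   0.1161] [-3.1398e+00 -2.0000e-04 -1.5739e+00] [ 0.05 -0.52  0.07] [ 0.5398 -0.3152  0.2741] [-1.016e-01  3.211e-01 -3.153e-01  1.000e-04 -9.326e-01  9.840e-02]
```

View pics/wr5.png

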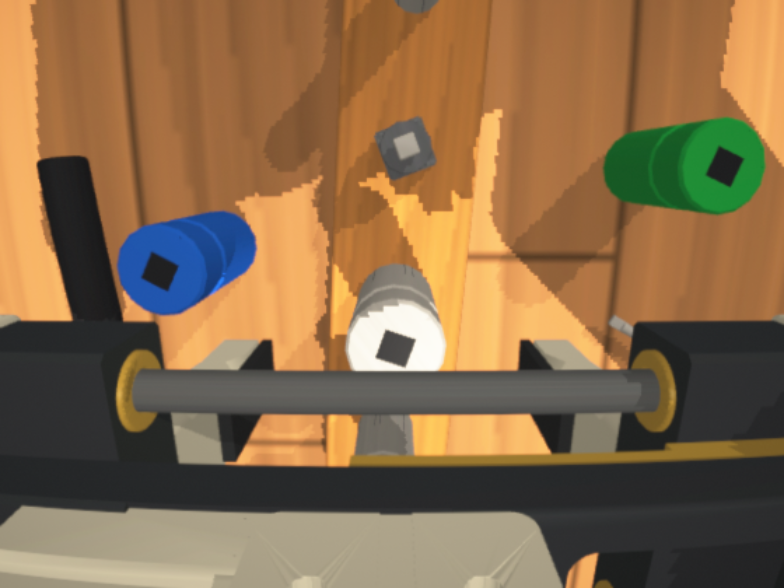

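Image: the socket is centred between the fingers (px 396 against finger mid 396). Next: descend to TCP z 0.050 and grip.

Call:
{"api": "apply_moves", "payload": {
  "moves": [
    [1,0,0,0.02,0],
    [1,0,0,0.025,0],
    [1,0,0,0.02,0],
    [1,0,0,0,0],
    [1,0,0,0,0],
    [1,0,0,0,0],
    [1,0,0,0,0],
    [1,0,0,0,0],
    [1,0,0,0,0],
    [1,0,0,0,0]
  ],
  "newtons": 30
}}

```text
t: 11.62
eef_pos: [0.541, -0.2479, 0.0508]
ee_rot: [-3.14, -0.0, -1.574]
force: [0.6, 0.5, 0.4]
width: 0.0877
```

Call:
{"api": "apply_moves", "payload": {
  "moves": [
    [-1,0,0,0,0],
    [-1,0,0,0,0],
    [-1,0,0,0,0],
    [-1,0,0,0,0],
    [-1,0,0,0,0],
    [-1,0,0,0,0],
    [-1,0,0,0,0],
    [-1,0,0,0,0],
    [-1,0,0,0,0],
    [-1,0,0,0,0],
    [-1,0,0,0,0],
    [-1,0,0,0,0]
  ]
}}

```text
t: 12.62
eef_pos: [0.5409, -0.2478, 0.0501]
ee_rot: [-3.141, -0.0, -1.574]
force: [2.4, -0.2, -0.9]
width: 0.0404
```

```bash
python3 -c "
from h import *
plan(.5366,.1655,.15,-1.262,g=-1,vmax=.036,start=(.5405,-.2478,.18,-1.574))"
```

```text
12 rows
[[-1, -0.0344, 0.0004, 0.0025, -0.026], [-1, -0.0344, -0.0005, 0.0025, -0.026], [-1, -0.0344, -0.0014, 0.0025, -0.026], [-1, -0.0344, -0.0022, 0.0025, -0.026], [-1, -0.0343, -0.0031, 0.0025, -0.026], [-1, -0.0342, -0.004, 0.0025, -0.026], [-1, -0.0341, -0.0049, 0.0025, -0.026], [-1, -0.034, -0.0058, 0.0025, -0.026], [-1, -0.0338, -0.0067, 0.0025, -0.026], [-1, -0.0336, -0.0076, 0.0025, -0.026], [-1, -0.0334, -0.0084, 0.0025, -0.026], [-1, -0.0332, -0.0093, 0.0025, -0.026]]
```

Call:
{"api": "apply_moves", "payload": {
  "moves": [
    [-1,0,0,-0.01,0],
    [-1,0,0,-0.02,0],
    [-1,0,0,-0.03,0],
    [-1,0,0,-0.03,0],
    [-1,0,0,-0.03,0],
    [-1,0,0,-0.01,0],
    [-1,0,0,0,0],
    [-1,0,0,0,0]
  ]
}}

```text
t: 13.28
eef_pos: [0.5399, -0.2474, 0.1795]
ee_rot: [3.141, 0.001, -1.574]
force: [0.1, -0.8, -4.0]
width: 0.0407
```

Socket lifted: about 3–4 N of weight and width 40.7 mm. Next: carry it over the bolt while turning.

Call:
{"api": "apply_moves", "payload": {
  "moves": [
    [-1,-0.0345,0.0005,0,-0.026],
    [-1,-0.0345,-0.0005,0,-0.026],
    [-1,-0.0345,-0.0015,0,-0.026],
    [-1,-0.0345,-0.002,0,-0.026],
    [-1,-0.0345,-0.003,0.005,-0.026],
    [-1,-0.034,-0.004,0.005,-0.026],
    [-1,-0.034,-0.005,0.005,-0.026],
    [-1,-0.034,-0.006,0.005,-0.026],
    [-1,-0.034,-0.0065,0.005,-0.026],
    [-1,-0.0335,-0.0075,0.005,-0.026],
    [-1,-0.0335,-0.0085,0.005,-0.026],
    [-1,-0.033,-0.0095,0.005,-0.026]
  ]
}}

```text
t: 14.28
eef_pos: [0.5346, 0.1667, 0.1372]
ee_rot: [3.137, -0.001, -1.261]
force: [0.5, 0.0, -2.5]
width: 0.0405
```

Call:
{"api": "apply_moves", "payload": {
  "moves": [
    [-1,0,0,0,0],
    [-1,0,0,0,0],
    [-1,0,0,0,0],
    [-1,0,0,0,0],
    [-1,0,0,0,0],
    [-1,0,0,0,0],
    [-1,0,0,0,0],
    [-1,0,0,0,0],
    [-1,0,0,0,0],
    [-1,0,0,0,0]
  ]
}}

```text
t: 15.12
eef_pos: [0.5367, 0.1657, 0.1401]
ee_rot: [-3.141, 0.0, -1.262]
force: [0.1, -0.2, -4.3]
width: 0.0408
```

```bash
python3 w.py wr6; python3 nut.py wr6
```

```text
[0.5367 0.1657 0.1401] [-3.1414e+00  1.0000e-04 -1.2621e+00] [ 0.07 -0.24 -4.31] 0.0408 15.1167
(array([236, 385, 399,  35,  40,  36,  49, 134, 211, 165, 169,  37, 380,
       426,   1,   0]), array([0.01 , 0.012, 0.014, 0.016, 0.018, 0.02 , 0.022, 0.024, 0.026,
       0.028, 0.03 , 0.032, 0.034, 0.036, 0.038, 0.04 , 0.042]))
rim enclosing ((536.4287109375, 165.455322265625), 27.45879364013672)
```

View pics/wr6.png

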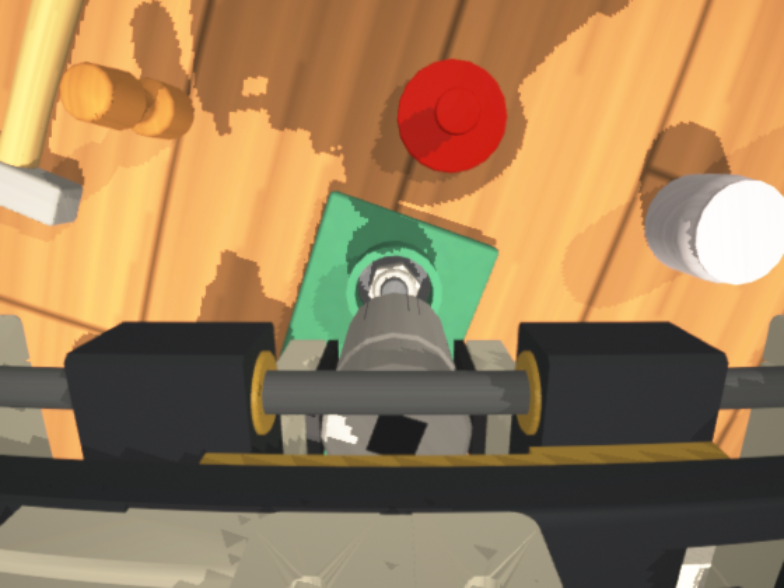

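The socket hangs upright over the bore, and the rim centre measures (0.5364, 0.1655), matching the TCP. Next I check the drive square's angle on the held socket.

Run:
```python
from sock import *
f=load("wr6")
cv2.imwrite("pics/wr6_o.png",ortho(f,.186,.5367,.1657,.03,.0001))
```

```text
(no output)
```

View pics/wr6_o.png

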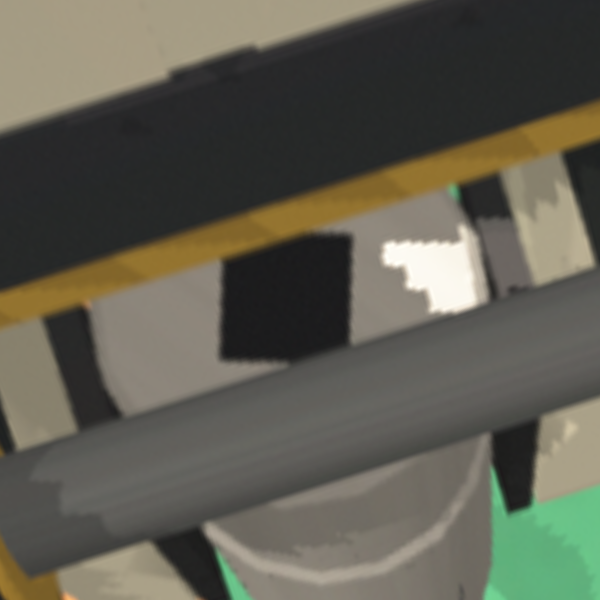

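The square is now in line with the press (about -1 to -2°). Next: descend to just above the rim, then slowly onto the nut.

Call:
{"api": "apply_moves", "payload": {
  "moves": [
    [-1,0,0,0.015,0],
    [-1,0,0,0.02,0],
    [-1,0,0,0.02,0],
    [-1,0,0,0.011,0],
    [-1,0,0,0,0],
    [-1,0,0,0,0],
    [-1,0,0,0,0],
    [-1,0,0,0,0],
    [-1,0,0,0,0],
    [-1,0,0,0,0]
  ]
}}

```text
t: 16.0
eef_pos: [0.537, 0.1661, 0.0748]
ee_rot: [-3.14, 0.0, -1.262]
force: [-0.4, 0.1, -3.3]
width: 0.0406
```

Call:
{"api": "apply_moves", "payload": {
  "moves": [
    [-1,0,0,0.003,0],
    [-1,0,0,0.003,0],
    [-1,0,0,0.003,0],
    [-1,0,0,0,0],
    [-1,0,0,0,0],
    [-1,0,0,0,0]
  ]
}}

```text
t: 16.5
eef_pos: [0.5366, 0.1658, 0.0649]
ee_rot: [3.141, -0.0, -1.262]
force: [-0.3, 0.2, -2.5]
width: 0.0407
```

Call:
{"api": "apply_moves", "payload": {
  "moves": [
    [-1,0,0,0.002,0],
    [-1,0,0,0.002,0],
    [-1,0,0,0.002,0],
    [-1,0,0,0,0],
    [-1,0,0,0,0],
    [-1,0,0,0,0]
  ]
}}

```text
t: 17.0
eef_pos: [0.5366, 0.1658, 0.059]
ee_rot: [3.142, -0.0, -1.262]
force: [-0.6, 0.2, -3.0]
width: 0.0407
```

Call:
{"api": "apply_moves", "payload": {
  "moves": [
    [-1,0,0,0.002,0],
    [-1,0,0,0.002,0],
    [-1,0,0,0,0],
    [-1,0,0,0,0],
    [-1,0,0,0,0]
  ]
}}

```text
t: 17.42
eef_pos: [0.537, 0.1657, 0.0549]
ee_rot: [-3.141, -0.0, -1.262]
force: [4.2, -2.1, -5.4]
width: 0.0404
```

Mouth is about 8 mm above the washer, already past the 11.5 mm misaligned stop, with small side forces. Continuing down.

Call:
{"api": "apply_moves", "payload": {
  "moves": [
    [-1,-0.0003,-0.0005,0.002,0],
    [-1,0,0,0.002,0],
    [-1,0,0,0.002,0],
    [-1,0,0,0,0],
    [-1,0,0,0,0],
    [-1,0,0,0,0],
    [-1,0,0,0,0]
  ]
}}

```text
t: 18.0
eef_pos: [0.537, 0.1659, 0.0487]
ee_rot: [3.141, -0.001, -1.262]
force: [4.8, -5.0, -4.2]
width: 0.0404
```

Call:
{"api": "apply_moves", "payload": {
  "moves": [
    [-1,0.0007,-0.0005,0.0015,0],
    [-1,0,0,0.001,0],
    [-1,0,0,0.0005,0],
    [-1,0,0,0,0],
    [-1,0,0,0,0],
    [-1,0,0,0,0],
    [-1,0,0,0,0],
    [-1,0,0,0,0]
  ]
}}

```text
t: 18.67
eef_pos: [0.5374, 0.1657, 0.0465]
ee_rot: [3.141, -0.0, -1.262]
force: [-1.3, -2.6, 6.3]
width: 0.0404
```

z has reached the home value (0.0465) and about 10 N of push on the washer shows. Next: check with the cameras.

```bash
python3 w.py wr7
python3 - <<'E'
from sock import *
f=load("wr7"); cv2.imwrite("pics/wr7_o.png",ortho(f,.0925,.5366,.1656,.03,.0001))
V,U=np.mgrid[0:420,0:560]; uv=np.c_[U.ravel(),V.ravel()]
P,ok=pts(f,uv); k=ok&(np.hypot(P[:,0]-.5366,P[:,1]-.1656)<.019)&(P[:,2]>.08)&(P[:,2]<.105)
print("top z wrist",np.percentile(P[k,2],[25,50,75]),k.sum())
g=eyes.grab_frame("scene"); save(g,"sc7"); c=cv2.cvtColor(g["color"],cv2.COLOR_RGB2BGR)[150:260,280:400]; cv2.imwrite("pics/sc7c.png",cv2.resize(c,None,fx=6,fy=5,interpolation=cv2.INTER_CUBIC))
t=eyes.grab_frame("top"); save(t,"top7")
s=arm.get_state(); print(s["eef_pos"],s["force"],s["moment"],s["ee_rot"])
E
```

```text
[0.5374 0.1657 0.0465] [ 3.1414e+00 -1.0000e-04 -1.2616e+00] [-1.34 -2.56  6.3 ] 0.0404 18.6667
top z wrist [0.09175224 0.09214957 0.09258117] 3000
[0.53745937 0.16578008 0.04646641] [-1.28172826 -2.42521483  5.77733823] [-0.98844732  0.85185129 -0.02901485] [ 3.14140314e+00 -2.84620725e-05 -1.26164013e+00]
```

View pics/wr7.png

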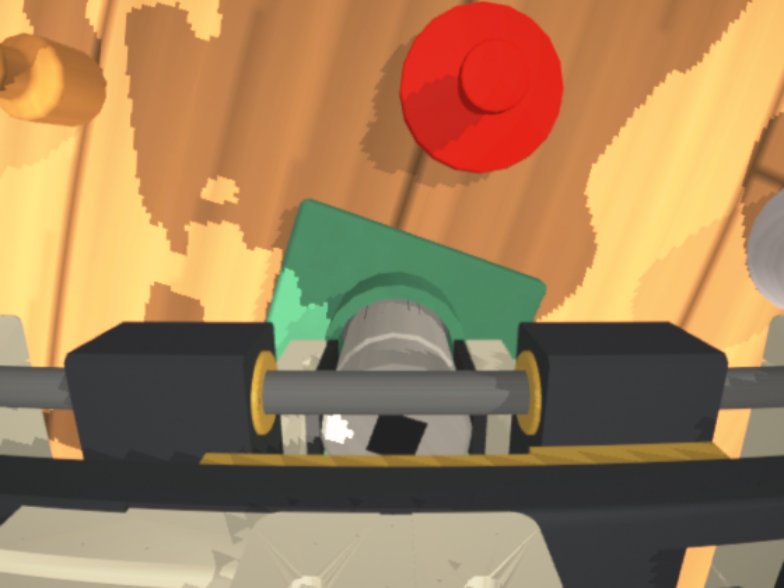

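View pics/sc7.png

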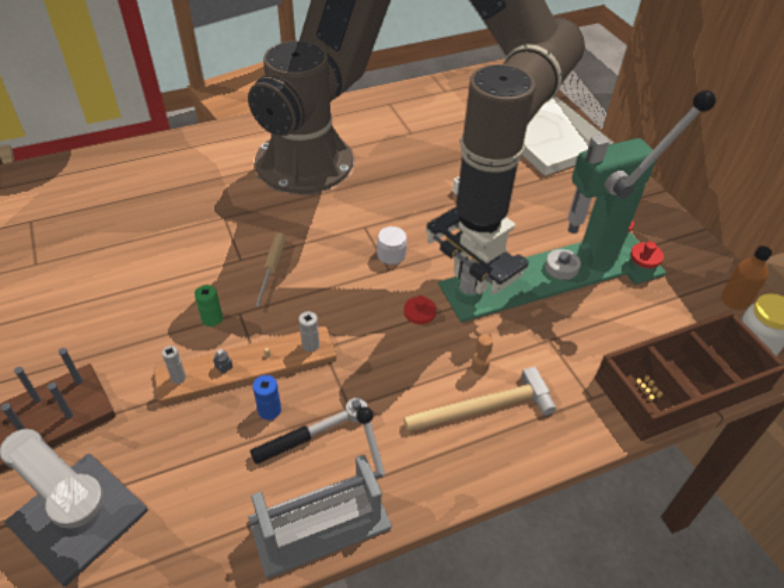

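View pics/wr7_o.png

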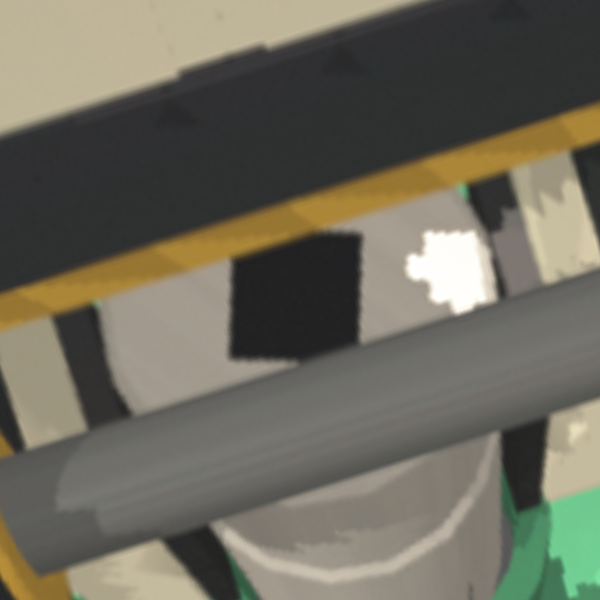

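The wrist picture shows the socket upright and gripped. Its top is at z 0.092 against 0.0925 expected, and its square sits unchanged in the jaws, so it has not slipped. The scene picture shows the small and medium sockets and the adapter upright on the board, and the cover on the bench at px (420,310). I'm handing in.

```bash
python3 -c "
from station import job,arm
print(job.job_done()); s=arm.get_state(); print(s['t'],s['eef_pos'],s['force'],s['width'])"
```

```text
the job is handed in; nothing more can be done
None
the job is handed in; nothing more can be done
```

The large socket is home on the front nut and the arm is still gripping it, ready for you to plug in the ratchet. I handed the job in at about 19 s of the 72 s allowed.

**What I did**
- I lifted the red cover off and set it flat on the bench, about 104 mm from the bolt.
- With the cover off, the wrist camera showed a bore of about 44 mm and a nut about 27 mm across flats. I therefore took the large socket directly and did not try the small and medium ones.
- I turned the socket about 18° to line up with the hexagon and lowered it onto the nut.

**What the last checks showed**
- **Depth:** the socket's top is at z 0.092 m, against 0.0925 m expected when fully home. It passed the 11.5 mm misaligned stop without catching. At the bottom it presses on the washer with about 10 N.
- **Position:** the gripper's axis is within about 1 mm of the measured bolt centre.
- **Grip:** set to 30 N, with the jaws at 40.4 mm on the 41 mm socket. The socket had not slipped in the jaws.
- **The rest of the bench:** the small and medium sockets and the adapter stand on the board as before, and everything else appears where it was.

**What disagreed**
- The scene camera placed things about 7 mm off from the other two cameras, so I did not use it for positions.
- A rough reading of the held socket's drive square was about 1 mm off the gripper axis, within tolerance.
- I could not read the state after handing in, so nothing was checked in that last second.

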